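# Stack a strainer on its stand and cap it

### The arm

A 6-joint arm with a two-finger parallel gripper is mounted at the origin on the work surface. World frame = base frame: x ahead of the robot, y to its left, z up, the work surface at z = 0. Lengths are in m, angles in rad, forces in N, time in s.
With the tool pointing down it reaches from about 0.225 to 0.875 m from the base axis. Payload 3.4 kg.
Tool frame: the origin (TCP) lies at the very end of the fingers, on their centre line; the grasp point (between the pads) lies 19 mm behind it (grip_depth is the distance from the TCP to the grasp point, in m); x points along the fingers, z is the direction in which the jaws open and shut, and the axes are right-handed (so a half turn about x gives the same grasp; the last joint's range is limited). The gripper opens to 85 mm and grips with 20 to 120 N. Pads are 22 mm wide; open, the fingers measure 114 mm over their backs; the gripper's body (76 mm by 85 mm) begins 54 mm behind the grasp point. The pads swing forward as they close: fully open they stand 13 mm farther back than shut.
Start: joints at [-1.348, 0.276, 1.505, -0, 1.361, -0.121], TCP at [0.194, -0.541, 0.231] pointing down, gripper open.
Joint ranges: [-2.89, 2.89], [-0.75, 2.08], [0.22, 2.7], [-1.18, 4.32], [0.11, 2.71], [-2.7, 2.7]. Speed limits (rad/s): [2.57, 2.57, 3.14, 3.14, 3.14, 3.14].

### API

Orientations are given as a unit quaternion [w, x, y, z].
In Python, from rig import get_state, get_image, sign_off, grip_depth gives the robot as it stands. The module is installed in compiled form; this text tells all that it offers.
- The arm moves only by the tool arm_command, never from a script. Its argument "series" is a list of rows, each an object with "dp": the shift along the tool's x, y, z scaled (see below), a list of three; "angular": the turn, a rotation vector about the tool's x, y, z scaled (see below), a list of three; "gripper": the finger opening in mm, from 0 to 85.4. A call has exactly 8 rows; each row shifts and turns the pose as measured when the row begins, along the tool's axes as they then stand; what a row does not reach is not made up. The controller multiplies each number of a shift by 0.12 m and each number of a turn by 90 degrees. A row lasts 1/8 s, in which the tool goes at most 62.5 mm and 10.7 degrees, less where a joint would pass 70% of its speed; a pose out of reach is approached as far as the arm can. A call with a number of a shift or a turn outside -1 to 1 is refused whole. A call with a gripper value outside its range is refused whole. The fingers move at their own pace and stop on an object; "grip_force" is the grip in N (left out, the last holds). Time passes only in rows, so rows that do not move let the fingers close, or fill a call up. It gives the time, the measured TCP pose, the force and the opening at its end, in the units of the state.
- get_state(): the state, without advancing time (a new reading comes with each control period).
- get_image(name): name is "side" or "top"; returns a dict with "image" (400x640x3 uint8, blue, green, red), "depth" (400x640 float32, m along the optical axis (not along the pixel's ray), 0 where there is no reading), "mtx" (3x3 intrinsics, pixels), "view" (4x4, takes a point from world to camera coordinates). Camera axes: x right, y up, looking along -z (the intrinsics and any distortion apply to the point x, -y, -z); pixel columns grow to the right and rows downward; lengths in m; the calibration is good to about 2 mm. A picture is of the moment at which its call begins.
- sign_off(): hands the job in, once; it reports no verdict.
The state is a dict: "clock": time; "qpos": joint angles; "qd": joint speeds; "effort": joint torques, N m; "position": TCP position; "ee_rot": TCP orientation; "contact_force": force on the tool from outside, world axes, zero at the start; "moment": the same for the moment, N m; "width": finger opening in m.
Only numpy, scipy, OpenCV 4.12 (cv2) and the standard library are available. Lean on these libraries where they do the work, as an engineer would, in place of code of your own. Each camera call takes 0.05 s, during which the arm holds its last target. There are 200 camera calls.

### The job

Put the strainer together on the blue-footed stand: lower the black support disc over the post until it lies flat on the pedestal, then the orange spacer flat on top of it, then the steel clamp plate. Its slot must drop over the brass tang so that the plate lies flush on the spacer: feel for it by turning the plate under light pressure; the post and what is on it must never be pushed with more than 40 N. Leave the red worn disc and everything else on the bench where it is.

Things in the scene. Friction and masses are not known exactly. Their poses are not given: they have to be found in the camera images.
- seat (a point): Point on the fixed stand's axis at its seat, 40 mm above the bench; z up. Stand: blue foot 110 mm across and 10 mm high, grey pedestal 50 mm across up to the seat. From the seat rises a steel post 28 mm across, 42 mm high, with a brass tang on its top.
- tang_top (a point): Centre of the top of the brass tang, on the stand's axis, 54 mm above the seat. Tang: upright blade 26 mm long, 10 mm wide, 12 mm high. Its long direction is NOT given by this frame: it stands somewhere from 0.2 to 1.2 rad anticlockwise (seen from above) of this frame's x axis, to be found by feel or sight. The post turns, but stiffly (0.12 N m): a plate pressed hard drags it along, one pressed with 3 to 8 N does not.
- support_center (a point): Centre, half-way up, of the black support disc with a circle of grey dots: ring 56 mm across, hole 33 mm, 20 mm thick, about 0.1 kg, lying flat, z up. Two flat grip ears (each 26 mm wide, full thickness) stand out along this frame's +y and -y, 62 mm over both; grip across them from above. It may sit on the post at any heading.
- spacer_center (a point): Centre, half-way up, of the plain orange spacer: ring 56 mm across, hole 33 mm, 24 mm thick, about 0.08 kg, lying flat, z up. Two flat grip ears (each 26 mm wide, full thickness) stand out along this frame's +y and -y, 62 mm over both; grip across them from above. It may sit on the post at any heading.
- clamp_bar (a point): Centre of the blue grip bar on top of the steel clamp plate (about 0.22 kg in all): bar 50 mm long along this frame's x, 13 mm wide along y, 34 mm high, its centre 34 mm above the plate's underside. Plate 54 x 54 mm, 17 mm thick. It may go on either way round (half a turn makes no difference).
- clamp_under (a point): Centre of the clamp plate's underside; axes as the bar's. In it opens a slot 31 mm along x, 14 mm along y, 13 mm deep. With both layers on, the tang sticks up 10 mm above the spacer: until lined up (within about 0.12 rad and 2 mm) the plate rests on the tang, about 10 mm too high; lined up, it goes down onto the spacer.
- worn_center (a point): Bystander: centre of the red worn disc with three black dots, shaped like the support, 62 mm over its ears, hole 33 mm, 18 mm thick. Not to be used.
- screwdriver_grip (a point): Bystander: grip of a red screwdriver 200 mm long, lying.
- wrench_grip (a point): Bystander: grip of a wrench 180 mm long, lying.
- jar: Bystander: closed jar 64 mm across, 75 mm high; origin under its centre.
- can: Bystander: yellow-banded can 54 mm across, 150 mm high; origin under its centre.
- carton_yellow: Bystander: yellow carton 60 x 60 x 90 mm high; origin under its centre.
- carton_white: Bystander: white carton 90 x 70 x 50 mm high; origin under its centre.
There are look-alikes about, which are no part of the job. Of the things like the part that bears support_center, leave any that is green; of the rest the larger one is meant. Leave any purple look-alike of the part that bears clamp_bar alone.

How it is judged:
On the way, in this order (a step that is already met when the one before it is completed fails the run):
1. the black support disc lies flat on the pedestal, over the post (horizontal distance between support_center and seat below 0.004 m and z of support_center in the frame of seat between 0.0075 and 0.0125 m and angle between support_center's own z axis and vertical below 0.06 rad), for 0.2 s.
2. the orange spacer lies flat on the support disc, over the post (all of step 1 and horizontal distance between spacer_center and seat below 0.004 m and z of spacer_center in the frame of seat between 0.0295 and 0.0345 m and angle between spacer_center's own z axis and vertical below 0.06 rad), for 0.2 s.
At the end, for the whole second after the job is handed in: support disc flat on the seat (its centre 10 mm above it), spacer flat on the disc (centre 32 mm), underside of the clamp plate flush on the spacer (44 mm), each within 2.5 mm in height, 4 mm off the stand's axis and 0.06 rad of tilt (all of step 2 and horizontal distance between clamp_under and seat below 0.004 m and z of clamp_under in the frame of seat between 0.0415 and 0.0465 m and angle between clamp_under's own z axis and vertical below 0.06 rad); the robot touches nothing.
It fails at once if the stand, its post and what is stacked on it are pushed with more than 40 N (contact force between stand and anything else above 40 N).
It fails at once if a bystander (worn disc, screwdriver, wrench, jar, can, cartons) is moved more than 30 mm (distance of any of worn_center, screwdriver_grip, wrench_grip, jar, can, carton_yellow, carton_white from where it was at the start of the episode above 0.03 m).
It also fails if it takes over 72 s, if anything falls off the work surface, if the arm or the gripper's body presses on something with over 40 N, if the wrist force passes 120 N, or if a joint passes its speed limit or range.

## Working session

There is one attempt and no reset: what is moved stays moved. The work goes in short steps, Python scripts to look and compute and a tool call to move; the robot and the scene stay as the last step left them, time stands still between calls to the robot, and variables do not carry over. Pictures are saved under pics/ and viewed, about 8 in all and at most 12, crops included, and the job is handed in when it is done.

Besides the shell and the picture viewer there is one more tool, called after "Emit:" as name([rows], argument=value, ...), one row to a line, values as JSON. arm_command: Moves the arm, as the interface text tells. Its arguments: {"type":"object","properties":{"series":{"type":"array","items":{"type":"object","properties":{"dp":{"type":"array","items":{"type":"number"}},"angular":{"type":"array","items":{"type":"number"}},"gripper":{"type":"number"}}}},"grip_force":{"type":"number"}},"required":["series"]}

```bash
mkdir -p pics
cat > h.py <<'E'
import numpy as np, cv2
from scipy.spatial.transform import Rotation as R
from rig import *
def cloud(d):
    K=d['mtx'];V=np.linalg.inv(d['view']);z=d['depth']
    v,u=np.mgrid[:z.shape[0],:z.shape[1]]
    P=np.stack([(u-K[0,2])/K[0,0]*z,-(v-K[1,2])/K[1,1]*z,-z],-1)
    return P@V[:3,:3].T+V[:3,3]
def rot(s): 
    q=s['ee_rot'];return R.from_quat([q[1],q[2],q[3],q[0]])
def rep():
    s=get_state();print({k:np.round(s[k],4).tolist() for k in s if k not in('qd','effort')});print(np.round(rot(s).as_matrix(),3))
    return s
E
python3 - <<'E'
from h import *
rep()
for n in('top','side'):
    d=get_image(n);np.savez(n+'.npz',**d);cv2.imwrite(f'pics/{n}0.png',d['image']);print(d['mtx'],d['view'],[k for k in d])
E
```

```text
{'clock': 0.0, 'qpos': [-1.348, 0.2766, 1.5062, 0.0, 1.3607, -0.121], 'position': [0.1937, -0.5408, 0.2304], 'ee_rot': [0.5777, 0.4076, 0.5787, -0.4067], 'contact_force': [-0.0405, -0.9994, 0.699], 'moment': [-0.0052, -0.0207, 0.0222], 'width': 0.0854}
[[-0.     0.941  0.337]
 [ 0.002  0.337 -0.941]
 [-1.     0.    -0.002]]
[[461.24411041   0.         322.92777001]
 [  0.         461.24411041 202.16715723]
 [  0.           0.           1.        ]] [[-1.95481878e-02 -9.99806357e-01 -2.26207205e-03 -2.71710661e-02]
 [ 9.85808734e-01 -1.96517082e-02  1.66718173e-01 -5.50543851e-01]
 [-1.66730343e-01  1.02906778e-03  9.86001995e-01 -1.33105690e+00]
 [ 0.00000000e+00  0.00000000e+00  0.00000000e+00  1.00000000e+00]] ['image', 'depth', 'mtx', 'view']
[[368.58575965   0.         318.05407175]
 [  0.         368.58575965 198.98828406]
 [  0.           0.           1.        ]] [[-0.75148608 -0.65957475  0.01515987  0.37819327]
 [ 0.48294258 -0.53429485  0.69375463 -0.34282216]
 [-0.44948319  0.52866829  0.72005187 -0.78461657]
 [ 0.          0.          0.          1.        ]] ['image', 'depth', 'mtx', 'view']
```

View pics/top0.png

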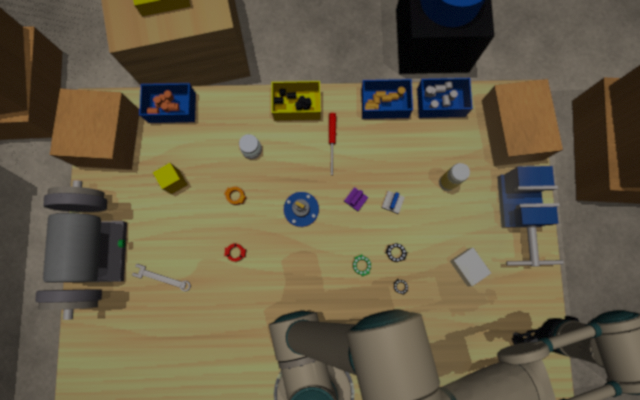

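View pics/side0.png

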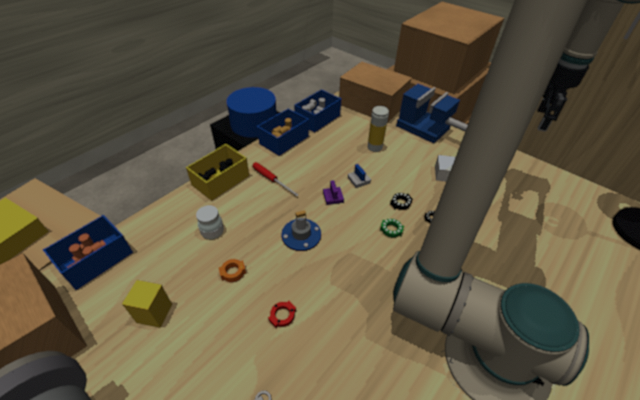

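Seen in the top view, discs that could be the support are dark at (397,252), green at (361,265) and a smaller dark one at (400,286), plus red worn at (235,252). I choose the one at (397,252). For the clamp there is blue/steel at (394,202), which I choose, and purple at (356,199). The spacer is orange at (235,196) and the stand is at (301,209). Next is a close crop and measurements.

```bash
cat > m.py <<'E'
from h import *
def cast(d,uv,z):
    K=d['mtx'];V=np.linalg.inv(d['view']);uv=np.atleast_2d(uv).astype(float)
    r=np.c_[(uv[:,0]-K[0,2])/K[0,0],-(uv[:,1]-K[1,2])/K[1,1],-np.ones(len(uv))]@V[:3,:3].T
    o=V[:3,3];return o+r*((z-o[2])/r[:,2])[:,None]
def proj(d,P):
    p=np.atleast_2d(P)@d['view'][:3,:3].T+d['view'][:3,3]
    return np.c_[d['mtx'][0,2]-d['mtx'][0,0]*p[:,0]/p[:,2],d['mtx'][1,2]+d['mtx'][1,1]*p[:,1]/p[:,2]]
E
python3 - <<'E'
from m import *
for n in('top','side'):
    d=dict(np.load(n+'.npz'));C=cloud(d)
    print(n,'bench z',np.median(C[300:310,200:230,2]) if n=='top' else np.median(C[300:330,180:220,2]))
    lo,hi=((220,180),(420,300)) if n=='top' else ((210,160),(440,340))
    im=d['image'];
    cv2.imwrite(f'pics/{n}c.png',cv2.resize(im[lo[1]:hi[1],lo[0]:hi[0]],None,fx=4 if n=='top' else 3,fy=4 if n=='top' else 3,interpolation=cv2.INTER_CUBIC))
    m=((C[...,2]>0.008)&(C[...,2]<.12)).astype(np.uint8);m[:lo[1]]=0;m[hi[1]:]=0;m[:,:lo[0]]=0;m[:,hi[0]:]=0
    k,L,S,c=cv2.connectedComponentsWithStats(m)
    for i in range(1,k):
        if S[i,4]<40: continue
        P=C[L==i];q=P[:,:2].astype(np.float32)
        (x,y),r=cv2.minEnclosingCircle(q);print(c[i].round(),S[i,4],'bbox mid',((q.max(0)+q.min(0))/2).round(4),'size',np.ptp(q,axis=0).round(3),'circ',round(x,4),round(y,4),round(r,4),'z95',np.percentile(P[:,2],[50,95]).round(3),im[L==i].mean(0).round(),'rect',cv2.minAreaRect(q))
E
```

```text
top bench z -0.00042352620953745035
[234. 195.] 221 bbox mid [0.58   0.2334] size [0.053 0.065] circ 0.5813 0.2336 0.0329 z95 [0.022 0.028] [ 22.  87. 136.] rect ((0.580058217048645, 0.2333935648202896), (0.052828673273324966, 0.06445131450891495), 1.0932505130767822)
[355. 199.] 324 bbox mid [ 0.5625 -0.1364] size [0.072 0.074] circ 0.5631 -0.1363 0.0373 z95 [0.018 0.052] [101.  43.  85.] rect ((0.5627713203430176, -0.1368672102689743), (0.05384022742509842, 0.05621524155139923), 51.93960952758789)
[392. 202.] 326 bbox mid [ 0.5509 -0.2496] size [0.068 0.068] circ 0.5517 -0.2498 0.0371 z95 [0.018 0.052] [119. 111. 107.] rect ((0.5515143871307373, -0.25033777952194214), (0.05381274223327637, 0.05582471191883087), 67.48419952392578)
[300. 210.] 750 bbox mid [0.5366 0.0309] size [0.106 0.107] circ 0.5361 0.0315 0.0549 z95 [0.012 0.081] [96. 73. 57.] rect ((0.5366389751434326, 0.030956771224737167), (0.1071673333644867, 0.10566536337137222), 88.85783386230469)
[234. 252.] 220 bbox mid [0.4089 0.2309] size [0.054 0.063] circ 0.4081 0.2311 0.0329 z95 [0.017 0.022] [ 29.  44. 132.] rect ((
[... 2947 characters left out ...]

[392. 227.] 288 bbox mid [ 0.364  -0.1495] size [0.064 0.056] circ 0.3645 -0.1506 0.0326 z95 [0.02  0.023] [63. 95. 65.] rect ((0.36332082748413086, -0.1491089165210724), (0.061804819852113724, 0.05570736154913902), 14.869813919067383)
[232. 269.] 397 bbox mid [0.5826 0.2314] size [0.055 0.065] circ 0.5827 0.2314 0.033 z95 [0.024 0.027] [ 28.  70. 122.] rect ((0.5815379619598389, 0.232121542096138), (0.06158870458602905, 0.05615555867552757), 62.95921325683594)
[282. 313.] 409 bbox mid [0.4092 0.2308] size [0.055 0.062] circ 0.4096 0.2304 0.0331 z95 [0.018 0.02 ] [ 27.  34. 123.] rect ((0.4091014862060547, 0.23074601590633392), (0.054523713886737823, 0.0621827095746994), 1.0129079818725586)
```

View pics/topc.png

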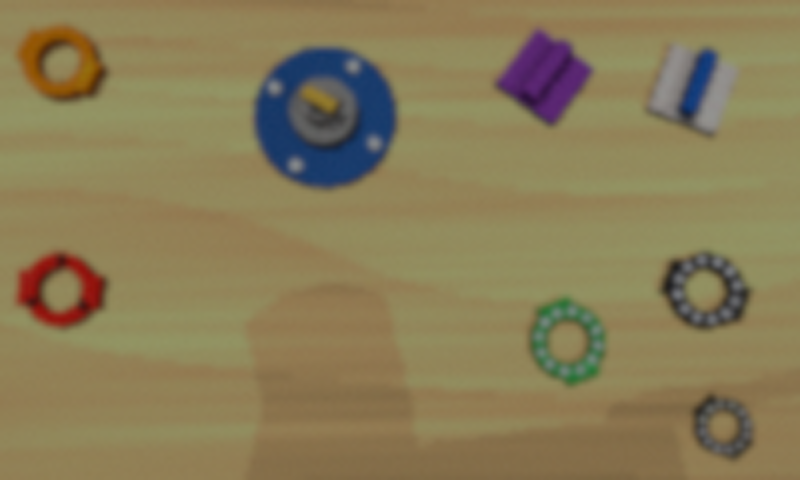

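Run:
```python
from m import *
objs={'spacer':(.5812,.2325,.024),'support':(.3985,-.2528,.020),'red':(.409,.2308,.018)}
for n in('top','side'):
    d=dict(np.load(n+'.npz'));im=cv2.resize(d['image'],None,fx=4,fy=4,interpolation=cv2.INTER_CUBIC)
    up=lambda p:(p-1.5)/4
    hsv=cv2.cvtColor(im,cv2.COLOR_BGR2HSV);lab=cv2.cvtColor(im,cv2.COLOR_BGR2LAB).astype(float)
    for o,(x,y,t) in objs.items():
        c=proj(d,[[x,y,t]])[0]*4+1.5
        Y,X=np.mgrid[:im.shape[0],:im.shape[1]];w=np.hypot(X-c[0],Y-c[1])
        ring=(w>75)&(w<95);bg=np.median(lab[ring],axis=0)
        df=np.linalg.norm(lab-bg,axis=2)
        m=((df>35)&(w<75)).astype(np.uint8)
        m=cv2.morphologyEx(m,cv2.MORPH_CLOSE,np.ones((9,9)))
        cs=cv2.findContours(m,0,2)[0];k=max(cs,key=cv2.contourArea)
        P=cast(d,up(k[:,0]),t)[:,:2].astype(np.float32)
        h=cv2.convexHull(P);M=cv2.moments(h*1000)
        cx,cy=M['m10']/M['m00']/1000,M['m01']/M['m00']/1000
        ang=.5*np.arctan2(2*M['mu11'],M['mu20']-M['mu02'])
        # widths by direction
        th=np.radians(np.arange(0,180,5));W=np.array([np.ptp(P@[np.cos(a),np.sin(a)]) for a in th])
        print(n,o,round(cx,4),round(cy,4),'ear dir deg',np.degrees(ang).round(),(W*1000).round()[::2])
    # clamp: blue bar top z=.051
    def feat(name,mask,z):
        k=max(cv2.findContours(mask.astype(np.uint8),0,2)[0],key=cv2.contourArea)
        P=cast(d,up(k[:,0]),z)[:,:2].astype(np.float32);(c,s,a)=cv2.minAreaRect(P)
        M=cv2.moments(P[:,None]*1000);g=.5*np.arctan2(2*M['mu11'],M['mu20']-M['mu02'])
        print(n,name,np.round(c,4),np.round(s,4),round(a,1),'moment',np.round([M['m10']/M['m00']/1000,M['m01']/M['m00']/1000],4),np.degrees(g).round(1))
    def near(p,r):
        c=proj(d,[p])[0]*4+1.5;return np.hypot(X-c[0],Y-c[1])<r
    blue=(hsv[...,0]>100)&(hsv[...,0]<125)&(hsv[...,1]>130)
    feat('bar',blue&near([.552,-.25,.051],60),.051)
    feat('foot',blue&near([.537,.03,.01],110),.010)
    gold=(hsv[...,0]>10)&(hsv[...,0]<32)&(hsv[...,1]>120)&near([.537,.03,.094],35)
    feat('tang',gold,.094)
    b=np.median(lab[near([.552,-.25,.02],95)&~near([.552,-.25,.02],75)],axis=0)
    pl=(np.linalg.norm(lab-b,axis=2)>30)&near([.552,-.25,.02],75);feat('plate',pl,.017)
```

```text
top spacer 0.5789 0.2275 ear dir deg 58.0 [57. 58. 63. 67. 69. 69. 68. 69. 69. 66. 63. 58. 55. 54. 54. 54. 55. 56.]
top support 0.3979 -0.2528 ear dir deg 70.0 [57. 56. 61. 65. 67. 68. 67. 66. 67. 67. 66. 63. 59. 58. 58. 58. 57. 57.]
top red 0.4084 0.2283 ear dir deg 81.0 [56. 57. 57. 58. 61. 65. 68. 69. 67. 67. 69. 68. 65. 61. 56. 55. 55. 56.]
top bar [ 0.5503 -0.2497] [0.0107 0.0494] 67.3 moment [ 0.5504 -0.2498] -23.2
top foot [0.5366 0.0295] [0.1018 0.1013] 59.7 moment [0.537  0.0297] 28.4
top tang [0.5363 0.0296] [0.0269 0.011 ] 58.9 moment [0.536  0.0292] 59.4
top plate [ 0.5538 -0.252 ] [0.0538 0.0652] 66.6 moment [ 0.5495 -0.2512] -24.1
side spacer 0.5751 0.2362 ear dir deg 1.0 [66. 67. 69. 70. 70. 67. 65. 66. 67. 68. 68. 66. 65. 66. 67. 68. 68. 67.]
side support 0.3965 -0.2458 ear dir deg -88.0 [63. 60. 62. 67. 72. 75. 77. 78. 83. 84. 83. 81. 75. 71. 71. 70. 69. 66.]
side red 0.4066 0.2338 ear dir deg -82.0 [62. 61. 59. 59. 63. 65. 67. 68. 68. 69. 71. 72. 70. 67. 63. 63. 63. 63.]
side bar [ 0.545  -0.2372] [0.0255 0.0685] 67.3 moment [ 0.5449 -0.2371] -36.8
side foot [0.5348 0.0347] [0.1032 0.1004] 44.4 moment [0.5288 0.0432] 35.9
side tang [0.5364 0.033 ] [0.0275 0.019 ] 60.8 moment [0.5368 0.033 ] 64.1
side plate [ 0.5636 -0.2508] [0.0669 0.1032] 64.5 moment [ 0.5546 -0.2518] -49.5
```

```bash
cat > plan.py <<'E'
# plan.py x y z jawdeg n : rows to a pose with tool down
from h import *;import sys
x,y,z,j,n=map(float,sys.argv[1:6]);n=int(n)
s=get_state();p=np.array(s['position']);A=rot(s)
jr=np.radians(j);zc=np.array([np.cos(jr),np.sin(jr),0]);xc=np.array([0,0,-1.])
B=R.from_matrix(np.c_[xc,np.cross(zc,xc),zc]);rv=(A.inv()*B).as_rotvec()
d=(np.array([x,y,z])-p)/n
print('clock',round(s['clock'],2),'pos',p.round(4),'F',np.round(s['contact_force'],1),'w',round(s['width'],4),'q6',round(s['qpos'][5],2),'rv deg',np.degrees(rv).round(1),'err mm',(d*n*1000).round(1))
print('per row: mm',np.linalg.norm(d)*1000,'deg',np.degrees(np.linalg.norm(rv))/n)
for i in range(n):
    C=A*R.from_rotvec(rv*i/n);print((C.inv().apply(d)/.12).round(3).tolist(),(rv/n/(np.pi/2)).round(3).tolist())
E
python3 plan.py .3985 -.2525 .12 -114 8
```

```text
clock 0.1 pos [ 0.1937 -0.5409  0.2305] F [ 0.7  0.6 -0.1] w 0.0857 q6 -0.12 rv deg [43.7 -0.1  0. ] err mm [ 204.8  288.4 -110.5]
per row: mm 46.32030065311725 deg 5.461977901836234
[0.116, 0.302, -0.211] [0.061, -0.0, 0.0]
[0.116, 0.281, -0.239] [0.061, -0.0, 0.0]
[0.115, 0.257, -0.264] [0.061, -0.0, 0.0]
[0.115, 0.23, -0.287] [0.061, -0.0, 0.0]
[0.115, 0.202, -0.308] [0.061, -0.0, 0.0]
[0.115, 0.172, -0.326] [0.061, -0.0, 0.0]
[0.115, 0.14, -0.341] [0.061, -0.0, 0.0]
[0.115, 0.107, -0.353] [0.061, -0.0, 0.0]
```

Emit:
arm_command([
  {"dp": [0.11, 0.3, -0.21], "angular": [0.06, 0, 0], "gripper": 76},
  {"dp": [0.11, 0.28, -0.24], "angular": [0.06, 0, 0], "gripper": 76},
  {"dp": [0.11, 0.26, -0.26], "angular": [0.06, 0, 0], "gripper": 76},
  {"dp": [0.11, 0.23, -0.29], "angular": [0.06, 0, 0], "gripper": 76},
  {"dp": [0.11, 0.2, -0.31], "angular": [0.06, 0, 0], "gripper": 76},
  {"dp": [0.11, 0.17, -0.33], "angular": [0.06, 0, 0], "gripper": 76},
  {"dp": [0.11, 0.14, -0.34], "angular": [0.06, 0, 0], "gripper": 76},
  {"dp": [0.11, 0.11, -0.35], "angular": [0.06, 0, 0], "gripper": 76},
])

```text
clock: 1.1
position: [0.4047, -0.2482, 0.1199]
ee_rot: [0.377, 0.598, 0.379, -0.597]
contact_force: [1.5, -0.4, 0.2]
width: 0.076
```

```bash
python3 plan.py .3985 -.2525 .03 -114 8
```

```text
clock 1.1 pos [ 0.4047 -0.2482  0.1199] F [ 1.5 -0.4  0.2] w 0.076 q6 1.32 rv deg [-1.4 -0.1  0.1] err mm [ -6.2  -4.3 -89.9]
per row: mm 11.278560082559807 deg 0.1705976307591153
[0.094, -0.004, 0.007] [-0.002, -0.0, 0.0]
[0.094, -0.004, 0.007] [-0.002, -0.0, 0.0]
[0.094, -0.004, 0.007] [-0.002, -0.0, 0.0]
[0.094, -0.004, 0.007] [-0.002, -0.0, 0.0]
[0.094, -0.004, 0.007] [-0.002, -0.0, 0.0]
[0.094, -0.004, 0.007] [-0.002, -0.0, 0.0]
[0.094, -0.004, 0.007] [-0.002, -0.0, 0.0]
[0.094, -0.004, 0.007] [-0.002, -0.0, 0.0]
```

Emit:
arm_command([
  {"dp": [0, -0.017, 0.028], "angular": [-0.01, 0, 0], "gripper": 76},
  {"dp": [0.1, -0.016, 0.028], "angular": [-0.006, 0, 0], "gripper": 76},
  {"dp": [0.15, 0, 0], "angular": [0, 0, 0], "gripper": 76},
  {"dp": [0.15, 0, 0], "angular": [0, 0, 0], "gripper": 76},
  {"dp": [0.15, 0, 0], "angular": [0, 0, 0], "gripper": 76},
  {"dp": [0.15, 0, 0], "angular": [0, 0, 0], "gripper": 76},
  {"dp": [0.05, 0, 0], "angular": [0, 0, 0], "gripper": 76},
  {"dp": [0, 0, 0], "angular": [0, 0, 0], "gripper": 76},
])

```text
clock: 2.1
position: [0.3933, -0.2565, 0.0242]
ee_rot: [-0.384, -0.592, -0.387, 0.594]
contact_force: [-0.5, -0.2, 0.1]
width: 0.0756
```

```bash
python3 plan.py .3985 -.2525 .004 -114 1
python3 - <<'E'
from m import *
a=[]
for n in('top','side'):
    d=get_image(n);c=proj(d,[[.3985,-.2525,.03]])[0].astype(int)
    a.append(cv2.resize(d['image'][c[1]-45:c[1]+45,c[0]-40:c[0]+40],None,fx=5,fy=5,interpolation=cv2.INTER_CUBIC));print(c)
cv2.imwrite('pics/g1.png',np.hstack(a))
E
```

```text
clock 2.1 pos [ 0.3933 -0.2565  0.0242] F [-0.5 -0.2  0.1] w 0.0756 q6 1.26 rv deg [ 0.1 -0.   0.3] err mm [  5.2   4.  -20.2]
per row: mm 21.2136677618498 deg 0.2952206620681157
[0.168, 0.027, -0.048] [0.001, -0.0, 0.003]
[396 251]
[402 197]
```

View pics/g1.png

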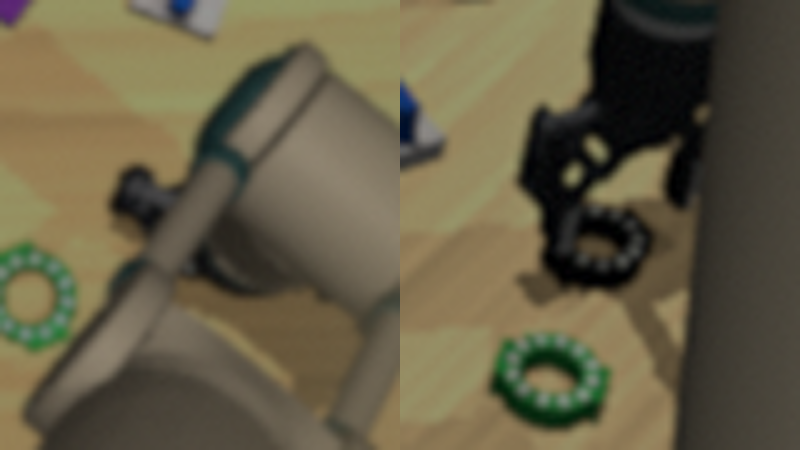

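Emit:
arm_command([
  {"dp": [0, 0.027, -0.048], "angular": [0, 0, 0], "gripper": 76},
  {"dp": [0, 0, 0], "angular": [0, 0, 0], "gripper": 76},
  {"dp": [0.05, 0, 0], "angular": [0, 0, 0], "gripper": 76},
  {"dp": [0.05, 0, 0], "angular": [0, 0, 0], "gripper": 76},
  {"dp": [0.03, 0, 0], "angular": [0, 0, 0], "gripper": 76},
  {"dp": [0.02, 0, 0], "angular": [0, 0, 0], "gripper": 76},
  {"dp": [0, 0, 0], "angular": [0, 0, 0], "gripper": 76},
  {"dp": [0, 0, 0], "angular": [0, 0, 0], "gripper": 76},
])

```text
clock: 3.2
position: [0.4004, -0.2527, 0.0067]
ee_rot: [-0.386, -0.592, -0.386, 0.593]
contact_force: [-0.4, -1.4, -1.0]
width: 0.0757
```

```bash
python3 plan.py .3985 -.2525 .004 -114 1
```

```text
clock 3.2 pos [ 0.4004 -0.2527  0.0067] F [-0.4 -1.4 -1. ] w 0.0757 q6 1.28 rv deg [0.2 0.1 0. ] err mm [-1.9  0.2 -2.7]
per row: mm 3.3209649626086426 deg 0.1973415562114067
[0.023, -0.015, 0.005] [0.002, 0.001, 0.001]
```

Emit:
arm_command([
  {"dp": [0.02, -0.014, 0.005], "angular": [0, 0, 0], "gripper": 76},
  {"dp": [0.01, 0, 0], "angular": [0, 0, 0], "gripper": 76},
  {"dp": [0, 0, 0], "angular": [0, 0, 0], "gripper": 50},
  {"dp": [0, 0, 0], "angular": [0, 0, 0], "gripper": 50},
  {"dp": [0, 0, 0], "angular": [0, 0, 0], "gripper": 50},
  {"dp": [0, 0, 0], "angular": [0, 0, 0], "gripper": 50},
  {"dp": [0, 0, 0], "angular": [0, 0, 0], "gripper": 50},
  {"dp": [0, 0, 0], "angular": [0, 0, 0], "gripper": 50},
], grip_force=50)

```text
clock: 4.2
position: [0.3987, -0.2528, 0.0035]
ee_rot: [-0.386, -0.592, -0.386, 0.593]
contact_force: [-0.4, -0.1, 0.7]
width: 0.0603
```

```bash
python3 plan.py .3985 -.2525 .15 -114 4
```

```text
clock 4.2 pos [ 0.3987 -0.2528  0.0035] F [-0.4 -0.1  0.7] w 0.0603 q6 1.28 rv deg [ 0.2  0.1 -0. ] err mm [ -0.2   0.3 146.5]
per row: mm 36.620439191654 deg 0.050500627612770806
[-0.305, -0.001, -0.0] [0.001, 0.0, -0.0]
[-0.305, -0.001, -0.0] [0.001, 0.0, -0.0]
[-0.305, -0.001, -0.0] [0.001, 0.0, -0.0]
[-0.305, -0.001, -0.0] [0.001, 0.0, -0.0]
```

Emit:
arm_command([
  {"dp": [-0.2, 0, 0], "angular": [0, 0, 0], "gripper": 50},
  {"dp": [-0.35, 0, 0], "angular": [0, 0, 0], "gripper": 50},
  {"dp": [-0.35, 0, 0], "angular": [0, 0, 0], "gripper": 50},
  {"dp": [-0.2, 0.01, -0.2], "angular": [0, 0, 0], "gripper": 50},
  {"dp": [0, 0.015, -0.4], "angular": [0, 0, 0], "gripper": 50},
  {"dp": [0, 0.015, -0.4], "angular": [0, 0, 0], "gripper": 50},
  {"dp": [0, 0.015, -0.4], "angular": [0, 0, 0], "gripper": 50},
  {"dp": [0, 0.01, -0.3], "angular": [0, 0, 0], "gripper": 50},
])

```text
clock: 5.2
position: [0.4901, -0.0663, 0.1386]
ee_rot: [-0.384, -0.593, -0.384, 0.594]
contact_force: [-0.2, -0.7, -0.9]
width: 0.0607
```

```bash
python3 plan.py .537 .030 .135 -114 4
```

```text
clock 5.2 pos [ 0.4901 -0.0663  0.1386] F [-0.2 -0.7 -0.9] w 0.0607 q6 1.72 rv deg [-0.2  0.   0. ] err mm [46.9 96.3 -3.6]
per row: mm 26.77798192269656 deg 0.049306193634207025
[0.007, 0.007, -0.223] [-0.001, 0.0, 0.0]
[0.007, 0.007, -0.223] [-0.001, 0.0, 0.0]
[0.008, 0.007, -0.223] [-0.001, 0.0, 0.0]
[0.008, 0.007, -0.223] [-0.001, 0.0, 0.0]
```

Emit:
arm_command([
  {"dp": [0, 0.01, -0.25], "angular": [0, 0, 0], "gripper": 50},
  {"dp": [0, 0.01, -0.25], "angular": [0, 0, 0], "gripper": 50},
  {"dp": [0, 0.01, -0.2], "angular": [0, 0, 0], "gripper": 50},
  {"dp": [0, 0, -0.1], "angular": [0, 0, 0], "gripper": 50},
  {"dp": [0, 0, 0], "angular": [0, 0, 0], "gripper": 50},
  {"dp": [0, 0, 0], "angular": [0, 0, 0], "gripper": 50},
  {"dp": [0, 0, 0], "angular": [0, 0, 0], "gripper": 50},
  {"dp": [0, 0, 0], "angular": [0, 0, 0], "gripper": 50},
])

```text
clock: 6.2
position: [0.5317, 0.0234, 0.1366]
ee_rot: [-0.384, -0.591, -0.386, 0.595]
contact_force: [-0.4, 0.0, -0.8]
width: 0.0604
```

```bash
python3 plan.py .537 .030 .115 -114 1
python3 - <<'E'
from m import *
a=[]
for n in('top','side'):
    d=get_image(n);c=proj(d,[[.537,.03,.1]])[0].astype(int);np.savez(n+'2.npz',**d)
    a.append(cv2.resize(d['image'][c[1]-45:c[1]+45,c[0]-40:c[0]+40],None,fx=5,fy=5,interpolation=cv2.INTER_CUBIC));print(c)
cv2.imwrite('pics/g2.png',np.hstack(a))
E
```

```text
clock 6.2 pos [0.5317 0.0234 0.1366] F [-0.4  0.  -0.8] w 0.0604 q6 1.91 rv deg [-0.   0.2  0.3] err mm [  5.3   6.6 -21.6]
per row: mm 23.176430303110333 deg 0.32485230785099767
[0.18, 0.019, -0.069] [-0.0, 0.002, 0.003]
[299 203]
[300 210]
```

View pics/g2.png

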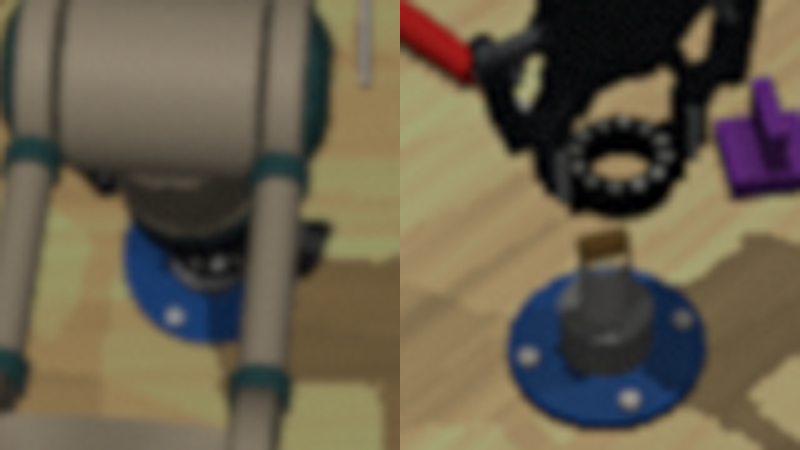

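Emit:
arm_command([
  {"dp": [0, 0.019, -0.069], "angular": [0, 0, 0], "gripper": 50},
  {"dp": [0, 0, 0], "angular": [0, 0, 0], "gripper": 50},
  {"dp": [0.1, 0, 0], "angular": [0, 0, 0], "gripper": 50},
  {"dp": [0.1, 0, 0], "angular": [0, 0, 0], "gripper": 50},
  {"dp": [0.1, 0, 0], "angular": [0, 0, 0], "gripper": 50},
  {"dp": [0.05, 0, 0], "angular": [0, 0, 0], "gripper": 50},
  {"dp": [0, 0, 0], "angular": [0, 0, 0], "gripper": 50},
  {"dp": [0, 0, 0], "angular": [0, 0, 0], "gripper": 50},
])

```text
clock: 7.3
position: [0.5367, 0.0305, 0.0905]
ee_rot: [-0.384, -0.591, -0.386, 0.596]
contact_force: [0.3, -0.6, -0.4]
width: 0.0605
```

```bash
python3 plan.py .537 .030 .080 -114 1
```

```text
clock 7.3 pos [0.5367 0.0305 0.0905] F [ 0.3 -0.6 -0.4] w 0.0605 q6 1.92 rv deg [-0.   0.2  0.4] err mm [  0.3  -0.5 -10.5]
per row: mm 10.556425183862707 deg 0.4414819207828579
[0.088, 0.004, 0.003] [-0.0, 0.002, 0.004]
```

Emit:
arm_command([
  {"dp": [0.02, 0.003, 0.003], "angular": [0, 0, 0], "gripper": 50},
  {"dp": [0.02, 0, 0], "angular": [0, 0, 0], "gripper": 50},
  {"dp": [0.02, 0, 0], "angular": [0, 0, 0], "gripper": 50},
  {"dp": [0.02, 0, 0], "angular": [0, 0, 0], "gripper": 50},
  {"dp": [0.02, 0, 0], "angular": [0, 0, 0], "gripper": 50},
  {"dp": [0.02, 0, 0], "angular": [0, 0, 0], "gripper": 50},
  {"dp": [0, 0, 0], "angular": [0, 0, 0], "gripper": 50},
  {"dp": [0, 0, 0], "angular": [0, 0, 0], "gripper": 50},
])

```text
clock: 8.3
position: [0.5376, 0.0299, 0.0761]
ee_rot: [-0.384, -0.591, -0.386, 0.595]
contact_force: [-0.3, 0.5, -0.6]
width: 0.0605
```

Emit:
arm_command([
  {"dp": [0.04, 0, 0], "angular": [0, 0, 0], "gripper": 50},
  {"dp": [0.04, 0, 0], "angular": [0, 0, 0], "gripper": 50},
  {"dp": [0.04, 0, 0], "angular": [0, 0, 0], "gripper": 50},
  {"dp": [0.04, 0, 0], "angular": [0, 0, 0], "gripper": 50},
  {"dp": [0.04, 0, 0], "angular": [0, 0, 0], "gripper": 50},
  {"dp": [0.02, 0, 0], "angular": [0, 0, 0], "gripper": 50},
  {"dp": [0, 0, 0], "angular": [0, 0, 0], "gripper": 50},
  {"dp": [0, 0, 0], "angular": [0, 0, 0], "gripper": 50},
])

```text
clock: 9.3
position: [0.5373, 0.0299, 0.0476]
ee_rot: [-0.384, -0.591, -0.386, 0.595]
contact_force: [0.6, 0.3, -0.5]
width: 0.0609
```

Emit:
arm_command([
  {"dp": [0.01, 0, 0], "angular": [0, 0, 0], "gripper": 50},
  {"dp": [0.01, 0, 0], "angular": [0, 0, 0], "gripper": 50},
  {"dp": [0.01, 0, 0], "angular": [0, 0, 0], "gripper": 50},
  {"dp": [0, 0, 0], "angular": [0, 0, 0], "gripper": 50},
  {"dp": [0, 0, 0], "angular": [0, 0, 0], "gripper": 66},
  {"dp": [0, 0, 0], "angular": [0, 0, 0], "gripper": 78},
  {"dp": [0, 0, 0], "angular": [0, 0, 0], "gripper": 78},
  {"dp": [0, 0, 0], "angular": [0, 0, 0], "gripper": 78},
])

```text
clock: 10.3
position: [0.5382, 0.0298, 0.0447]
ee_rot: [-0.385, -0.592, -0.385, 0.594]
contact_force: [-0.5, 0.9, -0.5]
width: 0.0775
```

```bash
python3 plan.py .5812 .2330 .13 -122 4; python3 plan.py .537 .030 .15 -122 4|tail -4
```

```text
clock 10.3 pos [0.5382 0.0298 0.0447] F [-0.5  0.9 -0.5] w 0.0775 q6 1.92 rv deg [8.  0.2 0.2] err mm [ 43.  203.2  85.3]
per row: mm 56.13117462037218 deg 1.9927610894069332
[-0.179, -0.091, -0.423] [0.022, 0.0, 0.0]
[-0.178, -0.106, -0.419] [0.022, 0.0, 0.0]
[-0.178, -0.12, -0.416] [0.022, 0.0, 0.0]
[-0.178, -0.134, -0.411] [0.022, 0.0, 0.0]
[-0.219, -0.003, 0.001] [0.022, 0.0, 0.0]
[-0.219, -0.003, 0.001] [0.022, 0.0, 0.0]
[-0.219, -0.003, 0.001] [0.022, 0.0, 0.0]
[-0.219, -0.003, 0.001] [0.022, 0.0, 0.0]
```

Emit:
arm_command([
  {"dp": [-0.2, 0, 0], "angular": [0, 0, 0], "gripper": 78},
  {"dp": [-0.35, 0, 0], "angular": [0, 0, 0], "gripper": 78},
  {"dp": [-0.3, 0, 0], "angular": [0.01, 0, 0], "gripper": 78},
  {"dp": [0, -0.08, -0.3], "angular": [0.02, 0, 0], "gripper": 78},
  {"dp": [0, -0.11, -0.42], "angular": [0.02, 0, 0], "gripper": 78},
  {"dp": [0, -0.11, -0.42], "angular": [0.02, 0, 0], "gripper": 78},
  {"dp": [0, -0.08, -0.3], "angular": [0.01, 0, 0], "gripper": 78},
  {"dp": [0, 0, 0], "angular": [0, 0, 0], "gripper": 78},
])

```text
clock: 11.3
position: [0.5808, 0.2083, 0.1503]
ee_rot: [-0.345, -0.617, -0.345, 0.618]
contact_force: [-0.1, -0.1, 1.3]
width: 0.0781
```

```bash
python3 plan.py .5812 .2330 .03 -122 1
python3 - <<'E'
from m import *
a=[]
d=get_image('side');C=cloud(d)
for p in([.537,.03,.06],[.581,.233,.03]):
    c=proj(d,[p])[0].astype(int)
    a.append(cv2.resize(d['image'][c[1]-45:c[1]+45,c[0]-40:c[0]+40],None,fx=5,fy=5,interpolation=cv2.INTER_CUBIC));print(c)
cv2.imwrite('pics/g3.png',np.hstack(a))
m=(C[...,2]>.055)&(C[...,2]<.066)&(np.hypot(C[...,0]-.537,C[...,1]-.03)<.045)
print(m.sum(),C[m].mean(0),C[m].min(0),C[m].max(0),cv2.minEnclosingCircle(C[m][:,:2].astype(np.float32)))
E
```

```text
clock 11.3 pos [0.5808 0.2083 0.1503] F [-0.1 -0.1  1.3] w 0.0781 q6 2.35 rv deg [0.4 0.1 0. ] err mm [   0.4   24.7 -120.3]
per row: mm 122.78832367455767 deg 0.38701413753937147
[1.002, -0.105, -0.178] [0.004, 0.001, 0.0]
[301 221]
[231 266]
222 [0.53358762 0.03368838 0.06069459] [ 0.5108076  -0.00438199  0.055181  ] [0.56598683 0.06098574 0.06588468] ((0.5378998517990112, 0.02830655127763748), 0.032897308468818665)
```

View pics/g3.png

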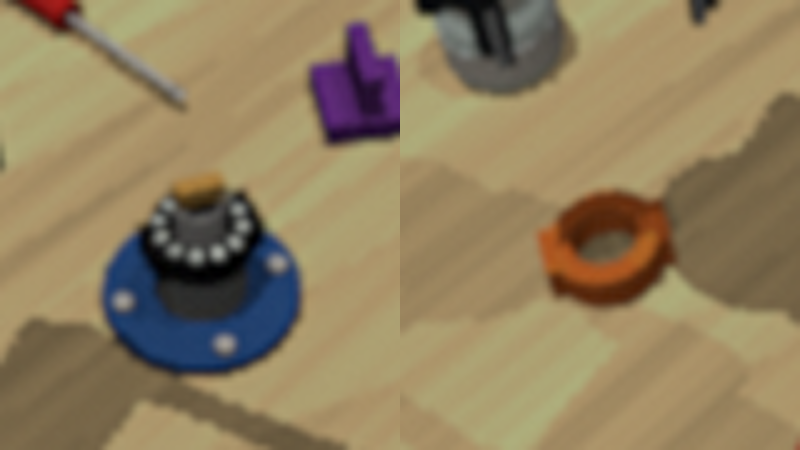

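Run:
```python
from m import *
d=dict(np.load('side.npz'));P=cast(d,[[220.6,271],[243,264]],.022);print(P,np.degrees(np.arctan2(*(P[1]-P[0])[[1,0]])),P.mean(0))
```

```text
[[0.59645631 0.25576541 0.022     ]
 [0.57132442 0.20596227 0.022     ]] -116.77663870733328 [0.58389036 0.23086384 0.022     ]
```

Emit:
arm_command([
  {"dp": [0, -0.1, -0.17], "angular": [0, 0, 0], "gripper": 78},
  {"dp": [0.15, 0, 0], "angular": [0, 0, 0], "gripper": 78},
  {"dp": [0.25, 0, 0], "angular": [0, 0, 0], "gripper": 78},
  {"dp": [0.25, 0, 0], "angular": [0, 0, 0], "gripper": 78},
  {"dp": [0.2, 0, 0], "angular": [0, 0, 0], "gripper": 78},
  {"dp": [0.1, 0, 0], "angular": [0, 0, 0], "gripper": 78},
  {"dp": [0, 0, 0], "angular": [0, 0, 0], "gripper": 78},
  {"dp": [0, 0, 0], "angular": [0, 0, 0], "gripper": 78},
])

```text
clock: 12.35
position: [0.5798, 0.2209, 0.0352]
ee_rot: [-0.344, -0.617, -0.341, 0.62]
contact_force: [-0.6, 0.1, 0.6]
width: 0.078
```

```bash
python3 plan.py .5812 .2330 .005 -122 1
```

```text
clock 12.35 pos [0.5798 0.2209 0.0352] F [-0.6  0.1  0.6] w 0.078 q6 2.39 rv deg [-0.   0.4 -0.1] err mm [  1.4  12.1 -30.2]
per row: mm 32.545244929185266 deg 0.37557682959201344
[0.251, -0.044, -0.093] [-0.0, 0.004, -0.001]
```

Emit:
arm_command([
  {"dp": [0, -0.05, -0.1], "angular": [-0.03, 0, 0], "gripper": 78},
  {"dp": [0, 0, 0], "angular": [0, 0, 0], "gripper": 78},
  {"dp": [0.07, 0, 0], "angular": [0, 0, 0], "gripper": 78},
  {"dp": [0.07, 0, 0], "angular": [0, 0, 0], "gripper": 78},
  {"dp": [0.05, 0, 0], "angular": [0, 0, 0], "gripper": 78},
  {"dp": [0.03, 0, 0], "angular": [0, 0, 0], "gripper": 78},
  {"dp": [0, 0, 0], "angular": [0, 0, 0], "gripper": 78},
  {"dp": [0, 0, 0], "angular": [0, 0, 0], "gripper": 78},
])

```text
clock: 13.35
position: [0.5822, 0.2357, 0.0086]
ee_rot: [-0.36, -0.609, -0.356, 0.61]
contact_force: [-0.3, -0.2, -0.9]
width: 0.0775
```

```bash
python3 plan.py .5815 .2325 .004 -119 1
```

```text
clock 13.35 pos [0.5822 0.2357 0.0086] F [-0.3 -0.2 -0.9] w 0.0775 q6 2.36 rv deg [-0.1  0.2 -0.2] err mm [-0.7 -3.2 -4.6]
per row: mm 5.614217061993021 deg 0.33798088101013146
[0.038, 0.007, 0.026] [-0.001, 0.003, -0.002]
```

Emit:
arm_command([
  {"dp": [0.02, 0.007, 0.025], "angular": [0, 0, 0], "gripper": 78},
  {"dp": [0.015, 0, 0], "angular": [0, 0, 0], "gripper": 78},
  {"dp": [0, 0, 0], "angular": [0, 0, 0], "gripper": 50},
  {"dp": [0, 0, 0], "angular": [0, 0, 0], "gripper": 50},
  {"dp": [0, 0, 0], "angular": [0, 0, 0], "gripper": 50},
  {"dp": [0, 0, 0], "angular": [0, 0, 0], "gripper": 50},
  {"dp": [0, 0, 0], "angular": [0, 0, 0], "gripper": 50},
  {"dp": [0, 0, 0], "angular": [0, 0, 0], "gripper": 50},
])

```text
clock: 14.35
position: [0.5822, 0.2325, 0.0051]
ee_rot: [0.36, 0.61, 0.356, -0.61]
contact_force: [0.2, -0.2, 1.4]
width: 0.0609
```

```bash
python3 plan.py .5375 .0298 .15 -119 4
```

```text
clock 14.35 pos [0.5822 0.2325 0.0051] F [ 0.2 -0.2  1.4] w 0.0609 q6 2.36 rv deg [-0.1  0.2 -0.3] err mm [ -44.7 -202.7  144.9]
per row: mm 63.293146325439864 deg 0.08903487170721278
[-0.3, 0.126, 0.415] [-0.0, 0.0, -0.001]
[-0.301, 0.125, 0.415] [-0.0, 0.0, -0.001]
[-0.301, 0.124, 0.415] [-0.0, 0.0, -0.001]
[-0.302, 0.124, 0.415] [-0.0, 0.0, -0.001]
```

Emit:
arm_command([
  {"dp": [-0.2, 0, 0], "angular": [0, 0, 0], "gripper": 50},
  {"dp": [-0.35, 0, 0], "angular": [0, 0, 0], "gripper": 50},
  {"dp": [-0.35, 0, 0], "angular": [0, 0, 0], "gripper": 50},
  {"dp": [-0.2, 0.06, 0.2], "angular": [0, 0, 0], "gripper": 50},
  {"dp": [0, 0.12, 0.4], "angular": [0, 0, 0], "gripper": 50},
  {"dp": [0, 0.12, 0.4], "angular": [0, 0, 0], "gripper": 50},
  {"dp": [0, 0.12, 0.4], "angular": [0, 0, 0], "gripper": 50},
  {"dp": [0, 0.05, 0.15], "angular": [0, 0, 0], "gripper": 50},
])

```text
clock: 15.35
position: [0.5387, 0.0396, 0.1397]
ee_rot: [-0.362, -0.608, -0.358, 0.61]
contact_force: [0.7, 0.5, -1.5]
width: 0.0607
```

Emit:
arm_command([
  {"dp": [0, 0, 0], "angular": [0, 0, 0], "gripper": 50},
  {"dp": [0, 0, 0], "angular": [0, 0, 0], "gripper": 50},
  {"dp": [0, 0, 0], "angular": [0, 0, 0], "gripper": 50},
  {"dp": [0, 0, 0], "angular": [0, 0, 0], "gripper": 50},
  {"dp": [0, 0, 0], "angular": [0, 0, 0], "gripper": 50},
  {"dp": [0, 0, 0], "angular": [0, 0, 0], "gripper": 50},
  {"dp": [0, 0, 0], "angular": [0, 0, 0], "gripper": 50},
  {"dp": [0, 0, 0], "angular": [0, 0, 0], "gripper": 50},
])

```text
clock: 16.35
position: [0.5387, 0.0422, 0.139]
ee_rot: [-0.361, -0.608, -0.359, 0.61]
contact_force: [0.4, 0.1, 0.1]
width: 0.0607
```

```bash
python3 plan.py .5375 .0298 .105 -119 1
```

```text
clock 16.35 pos [0.5387 0.0422 0.139 ] F [0.4 0.1 0.1] w 0.0607 q6 2.03 rv deg [ 0.2  0.3 -0.1] err mm [ -1.2 -12.4 -34. ]
per row: mm 36.264980454990486 deg 0.34061938228053135
[0.284, 0.041, 0.094] [0.002, 0.003, -0.001]
```

Emit:
arm_command([
  {"dp": [0, 0.041, 0.094], "angular": [0, 0, 0], "gripper": 50},
  {"dp": [0, 0, 0], "angular": [0, 0, 0], "gripper": 50},
  {"dp": [0.1, 0, 0], "angular": [0, 0, 0], "gripper": 50},
  {"dp": [0.1, 0, 0], "angular": [0, 0, 0], "gripper": 50},
  {"dp": [0.1, 0, 0], "angular": [0, 0, 0], "gripper": 50},
  {"dp": [0.06, 0, 0], "angular": [0, 0, 0], "gripper": 50},
  {"dp": [0, 0, 0], "angular": [0, 0, 0], "gripper": 50},
  {"dp": [0, 0, 0], "angular": [0, 0, 0], "gripper": 50},
])

```text
clock: 17.35
position: [0.5368, 0.0288, 0.0918]
ee_rot: [-0.361, -0.607, -0.359, 0.61]
contact_force: [-0.5, -0.4, -1.5]
width: 0.0609
```

```bash
python3 plan.py .5375 .0298 .080 -119 1
```

```text
clock 17.35 pos [0.5368 0.0288 0.0918] F [-0.5 -0.4 -1.5] w 0.0609 q6 2.0 rv deg [0.2 0.3 0. ] err mm [  0.7   1.  -11.8]
per row: mm 11.837718225189386 deg 0.3558391870421618
[0.098, 0.001, -0.011] [0.002, 0.003, 0.0]
```

Emit:
arm_command([
  {"dp": [0.01, 0, -0.01], "angular": [0, 0, 0], "gripper": 50},
  {"dp": [0.025, 0, 0], "angular": [0, 0, 0], "gripper": 50},
  {"dp": [0.025, 0, 0], "angular": [0, 0, 0], "gripper": 50},
  {"dp": [0.025, 0, 0], "angular": [0, 0, 0], "gripper": 50},
  {"dp": [0.025, 0, 0], "angular": [0, 0, 0], "gripper": 50},
  {"dp": [0.03, 0, 0], "angular": [0, 0, 0], "gripper": 50},
  {"dp": [0.02, 0, 0], "angular": [0, 0, 0], "gripper": 50},
  {"dp": [0, 0, 0], "angular": [0, 0, 0], "gripper": 50},
])

```text
clock: 18.35
position: [0.5379, 0.0297, 0.072]
ee_rot: [-0.361, -0.607, -0.359, 0.61]
contact_force: [0.2, 0.1, -0.4]
width: 0.0607
```

Emit:
arm_command([
  {"dp": [0.02, 0, 0], "angular": [0, 0, 0], "gripper": 50},
  {"dp": [0.015, 0, 0], "angular": [0, 0, 0], "gripper": 50},
  {"dp": [0.01, 0, 0], "angular": [0, 0, 0], "gripper": 50},
  {"dp": [0.005, 0, 0], "angular": [0, 0, 0], "gripper": 50},
  {"dp": [0, 0, 0], "angular": [0, 0, 0], "gripper": 66},
  {"dp": [0, 0, 0], "angular": [0, 0, 0], "gripper": 78},
  {"dp": [0, 0, 0], "angular": [0, 0, 0], "gripper": 78},
  {"dp": [0, 0, 0], "angular": [0, 0, 0], "gripper": 78},
])

```text
clock: 19.35
position: [0.5386, 0.0296, 0.0663]
ee_rot: [-0.361, -0.608, -0.358, 0.609]
contact_force: [-0.6, -0.0, 0.8]
width: 0.0783
```

```bash
python3 plan.py .551 -.250 .15 -113 4
```

```text
clock 19.35 pos [0.5386 0.0296 0.0663] F [-0.6 -0.   0.8] w 0.0783 q6 2.01 rv deg [-5.8  0.2 -0.1] err mm [  12.4 -279.6   83.7]
per row: mm 73.04186543187782 deg 1.4528663910944488
[-0.172, 0.304, 0.499] [-0.016, 0.001, -0.0]
[-0.172, 0.291, 0.506] [-0.016, 0.001, -0.0]
[-0.173, 0.278, 0.513] [-0.016, 0.001, -0.0]
[-0.174, 0.265, 0.52] [-0.016, 0.001, -0.0]
```

Emit:
arm_command([
  {"dp": [-0.2, 0, 0], "angular": [0, 0, 0], "gripper": 78},
  {"dp": [-0.35, 0, 0], "angular": [0, 0, 0], "gripper": 78},
  {"dp": [-0.2, 0, 0], "angular": [0, 0, 0], "gripper": 60},
  {"dp": [0, 0.12, 0.2], "angular": [-0.01, 0, 0], "gripper": 45},
  {"dp": [0, 0.22, 0.39], "angular": [-0.02, 0, 0], "gripper": 45},
  {"dp": [0, 0.21, 0.39], "angular": [-0.02, 0, 0], "gripper": 45},
  {"dp": [0, 0.21, 0.39], "angular": [-0.01, 0, 0], "gripper": 45},
  {"dp": [0, 0.2, 0.39], "angular": [0, 0, 0], "gripper": 45},
])

```text
clock: 20.35
position: [0.5521, -0.2128, 0.1613]
ee_rot: [0.393, 0.589, 0.39, -0.589]
contact_force: [0.1, -0.7, -0.8]
width: 0.0447
```

```bash
python3 plan.py .551 -.250 .07 -113 2;python3 - <<'E'
from m import *
d=get_image('side');C=cloud(d)
c=proj(d,[[.537,.03,.07]])[0].astype(int)
cv2.imwrite('pics/g4.png',cv2.resize(d['image'][c[1]-45:c[1]+45,c[0]-40:c[0]+40],None,fx=5,fy=5,interpolation=cv2.INTER_CUBIC))
m=(C[...,2]>.078)&(C[...,2]<.090)&(np.hypot(C[...,0]-.537,C[...,1]-.03)<.045)
print(c,m.sum(),C[m].mean(0),C[m].min(0),C[m].max(0))
E
```

```text
clock 20.35 pos [ 0.5521 -0.2128  0.1613] F [ 0.1 -0.7 -0.8] w 0.0447 q6 1.49 rv deg [ 0.2  0.1 -0.3] err mm [ -1.1 -37.2 -91.3]
per row: mm 49.289561497776894 deg 0.18140079853668645
[0.381, 0.054, 0.144] [0.001, 0.001, -0.001]
[0.381, 0.055, 0.144] [0.001, 0.001, -0.001]
[301 218] 272 [0.53617371 0.03051592 0.08436237] [ 0.50979478 -0.00297131  0.07828976] [0.5648879  0.06161362 0.08951528]
```

View pics/g4.png

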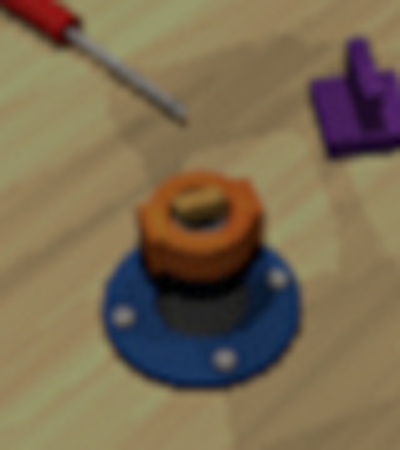

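The spacer sits flush on the disc at (200,230) in the crop, with the tang showing above it at (198,205). Now for the clamp.

Emit:
arm_command([
  {"dp": [0, 0.05, 0.13], "angular": [0, 0, 0], "gripper": 45},
  {"dp": [0, 0.04, 0.1], "angular": [0, 0, 0], "gripper": 45},
  {"dp": [0.15, 0, 0], "angular": [0, 0, 0], "gripper": 45},
  {"dp": [0.25, 0, 0], "angular": [0, 0, 0], "gripper": 45},
  {"dp": [0.2, 0, 0], "angular": [0, 0, 0], "gripper": 45},
  {"dp": [0.1, 0, 0], "angular": [0, 0, 0], "gripper": 45},
  {"dp": [0, 0, 0], "angular": [0, 0, 0], "gripper": 45},
  {"dp": [0, 0, 0], "angular": [0, 0, 0], "gripper": 45},
])

```text
clock: 21.4
position: [0.5538, -0.2519, 0.0772]
ee_rot: [-0.396, -0.589, -0.386, 0.589]
contact_force: [-1.1, 0.3, -0.9]
width: 0.0448
```

```bash
python3 plan.py .551 -.250 .024 -113 1
```

```text
clock 21.4 pos [ 0.5538 -0.2519  0.0772] F [-1.1  0.3 -0.9] w 0.0448 q6 1.44 rv deg [ 0.2  0.5 -0.7] err mm [ -2.8   1.9 -53.2]
per row: mm 53.33666616994717 deg 0.8463597319006404
[0.443, -0.033, -0.009] [0.002, 0.005, -0.007]
```

Emit:
arm_command([
  {"dp": [0, -0.03, -0.009], "angular": [0, 0.005, -0.007], "gripper": 45},
  {"dp": [0.1, 0, 0], "angular": [0, 0, 0], "gripper": 45},
  {"dp": [0.12, 0, 0], "angular": [0, 0, 0], "gripper": 45},
  {"dp": [0.1, 0, 0], "angular": [0, 0, 0], "gripper": 45},
  {"dp": [0.06, 0, 0], "angular": [0, 0, 0], "gripper": 45},
  {"dp": [0.03, 0, 0], "angular": [0, 0, 0], "gripper": 45},
  {"dp": [0, 0, 0], "angular": [0, 0, 0], "gripper": 45},
  {"dp": [0, 0, 0], "angular": [0, 0, 0], "gripper": 45},
])

```text
clock: 22.4
position: [0.5516, -0.2499, 0.0258]
ee_rot: [0.392, 0.589, 0.391, -0.589]
contact_force: [-0.0, -0.7, 0.8]
width: 0.0449
```

```bash
python3 plan.py .551 -.250 .024 -113 1
```

```text
clock 22.4 pos [ 0.5516 -0.2499  0.0258] F [-0.  -0.7  0.8] w 0.0449 q6 1.43 rv deg [ 0.2  0.  -0.1] err mm [-0.6 -0.1 -1.8]
per row: mm 1.9068183176392537 deg 0.2322635111991088
[0.015, -0.004, 0.003] [0.002, 0.0, -0.001]
```

Emit:
arm_command([
  {"dp": [0, 0, 0], "angular": [0, 0, 0], "gripper": 5},
  {"dp": [0, 0, 0], "angular": [0, 0, 0], "gripper": 5},
  {"dp": [0, 0, 0], "angular": [0, 0, 0], "gripper": 5},
  {"dp": [0, 0, 0], "angular": [0, 0, 0], "gripper": 5},
  {"dp": [0, 0, 0], "angular": [0, 0, 0], "gripper": 5},
  {"dp": [0, 0, 0], "angular": [0, 0, 0], "gripper": 5},
  {"dp": [0, 0, 0], "angular": [0, 0, 0], "gripper": 5},
  {"dp": [0, 0, 0], "angular": [0, 0, 0], "gripper": 5},
], grip_force=60)

```text
clock: 23.4
position: [0.5519, -0.2502, 0.0266]
ee_rot: [0.393, 0.589, 0.39, -0.589]
contact_force: [-0.6, -0.3, -0.3]
width: 0.0117
```

```bash
python3 plan.py .5375 .0298 .15 -31 8
```

```text
clock 23.4 pos [ 0.5519 -0.2502  0.0266] F [-0.6 -0.3 -0.3] w 0.0117 q6 1.43 rv deg [-81.8   0.2  -0.1] err mm [-14.4 280.  123.4]
per row: mm 38.29172966524772 deg 10.224680626428182
[-0.129, -0.126, -0.263] [-0.114, 0.0, -0.0]
[-0.129, -0.078, -0.281] [-0.114, 0.0, -0.0]
[-0.129, -0.027, -0.291] [-0.114, 0.0, -0.0]
[-0.129, 0.025, -0.291] [-0.114, 0.0, -0.0]
[-0.129, 0.077, -0.282] [-0.114, 0.0, -0.0]
[-0.129, 0.125, -0.264] [-0.114, 0.0, -0.0]
[-0.129, 0.17, -0.237] [-0.114, 0.0, -0.0]
[-0.129, 0.21, -0.203] [-0.114, 0.0, -0.0]
```

Emit:
arm_command([
  {"dp": [-0.2, 0, 0], "angular": [0, 0, 0], "gripper": 5},
  {"dp": [-0.3, 0, 0], "angular": [0, 0, 0], "gripper": 5},
  {"dp": [-0.3, 0, 0], "angular": [0, 0, 0], "gripper": 5},
  {"dp": [-0.2, 0, 0], "angular": [0, 0, 0], "gripper": 5},
  {"dp": [0, -0.08, -0.17], "angular": [-0.07, 0, 0], "gripper": 5},
  {"dp": [0, -0.09, -0.28], "angular": [-0.11, 0, 0], "gripper": 5},
  {"dp": [0, -0.04, -0.29], "angular": [-0.11, 0, 0], "gripper": 5},
  {"dp": [0, 0.01, -0.29], "angular": [-0.11, 0, 0], "gripper": 5},
])

```text
clock: 24.4
position: [0.5462, -0.1206, 0.148]
ee_rot: [0.557, 0.435, 0.558, -0.435]
contact_force: [-0.6, 0.6, -2.1]
width: 0.0117
```

```bash
python3 plan.py .5375 .0298 .14 -31 6
```

```text
clock 24.4 pos [ 0.5462 -0.1206  0.148 ] F [-0.6  0.6 -2.1] w 0.0117 q6 0.98 rv deg [-44.9  -0.    0. ] err mm [ -8.7 150.4  -8. ]
per row: mm 25.151832438984094 deg 7.487268398896095
[0.011, 0.039, -0.206] [-0.083, -0.0, 0.0]
[0.011, 0.066, -0.199] [-0.083, -0.0, 0.0]
[0.011, 0.091, -0.189] [-0.083, -0.0, 0.0]
[0.011, 0.115, -0.175] [-0.083, -0.0, 0.0]
[0.011, 0.137, -0.159] [-0.083, -0.0, 0.0]
[0.011, 0.156, -0.139] [-0.083, -0.0, 0.0]
```

Emit:
arm_command([
  {"dp": [0, 0.03, -0.2], "angular": [-0.08, 0, 0], "gripper": 5},
  {"dp": [0, 0.06, -0.2], "angular": [-0.08, 0, 0], "gripper": 5},
  {"dp": [0, 0.09, -0.19], "angular": [-0.08, 0, 0], "gripper": 5},
  {"dp": [0, 0.11, -0.17], "angular": [-0.08, 0, 0], "gripper": 5},
  {"dp": [0, 0.12, -0.14], "angular": [-0.08, 0, 0], "gripper": 5},
  {"dp": [0, 0.08, -0.07], "angular": [-0.04, 0, 0], "gripper": 5},
  {"dp": [0, 0, 0], "angular": [0, 0, 0], "gripper": 5},
  {"dp": [0, 0, 0], "angular": [0, 0, 0], "gripper": 5},
])

```text
clock: 25.4
position: [0.5329, 0.0201, 0.1462]
ee_rot: [0.673, 0.211, 0.677, -0.212]
contact_force: [-0.0, -0.2, -2.0]
width: 0.0119
```

```bash
python3 plan.py .5375 .0298 .14 -31 1;python3 - <<'E'
from m import *
d=get_image('side')
c=proj(d,[[.537,.03,.1]])[0].astype(int);print(c)
cv2.imwrite('pics/g5.png',cv2.resize(d['image'][c[1]-45:c[1]+45,c[0]-45:c[0]+45],None,fx=6,fy=6,interpolation=cv2.INTER_CUBIC))
E
```

```text
clock 25.4 pos [0.5329 0.0201 0.1462] F [-0.  -0.2 -2. ] w 0.0119 q6 0.51 rv deg [-3.8 -0.3  0.1] err mm [ 4.6  9.7 -6.2]
per row: mm 12.384202042566981 deg 3.8075703002045844
[0.052, 0.088, -0.014] [-0.042, -0.003, 0.001]
[300 210]
```

View pics/g5.png

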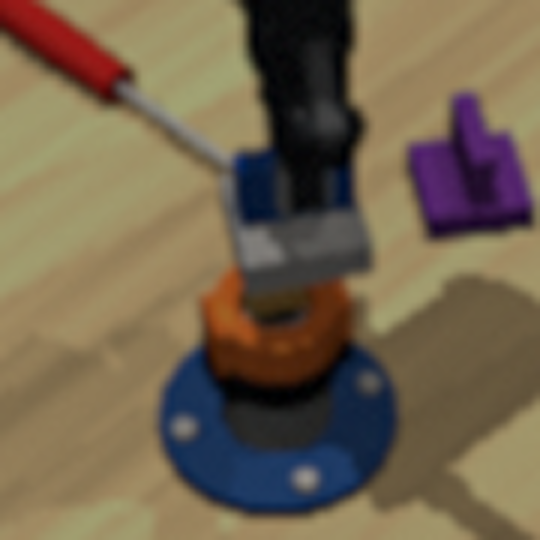

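Emit:
arm_command([
  {"dp": [0, 0.088, -0.014], "angular": [-0.045, -0.003, 0.001], "gripper": 5},
  {"dp": [0, 0, 0], "angular": [0, 0, 0], "gripper": 5},
  {"dp": [0.05, 0, 0], "angular": [0, 0, 0], "gripper": 5},
  {"dp": [0.06, 0, 0], "angular": [0, 0, 0], "gripper": 5},
  {"dp": [0.04, 0, 0], "angular": [0, 0, 0], "gripper": 5},
  {"dp": [0.02, 0, 0], "angular": [0, 0, 0], "gripper": 5},
  {"dp": [0, 0, 0], "angular": [0, 0, 0], "gripper": 5},
  {"dp": [0, 0, 0], "angular": [0, 0, 0], "gripper": 5},
])

```text
clock: 26.45
position: [0.537, 0.0266, 0.1237]
ee_rot: [0.68, 0.189, 0.682, -0.19]
contact_force: [0.9, -0.7, -1.7]
width: 0.0122
```

```bash
python3 plan.py .5375 .0298 .124 -30.5 1
```

```text
clock 26.45 pos [0.537  0.0266 0.1237] F [ 0.9 -0.7 -1.7] w 0.0122 q6 0.46 rv deg [-0.6 -0.1  0.1] err mm [0.5 3.2 0.3]
per row: mm 3.249953155678075 deg 0.6060635565662976
[-0.003, 0.025, -0.01] [-0.006, -0.001, 0.002]
```

Emit:
arm_command([
  {"dp": [0, 0.027, -0.01], "angular": [-0.006, 0, 0], "gripper": 5},
  {"dp": [0, 0, 0], "angular": [0, 0, 0], "gripper": 5},
  {"dp": [0.01, 0, 0], "angular": [0, 0, 0], "gripper": 5},
  {"dp": [0.01, 0, 0], "angular": [0, 0, 0], "gripper": 5},
  {"dp": [0.008, 0, 0], "angular": [0, 0, 0], "gripper": 5},
  {"dp": [0.008, 0, 0], "angular": [0, 0, 0], "gripper": 5},
  {"dp": [0.008, 0, 0], "angular": [0, 0, 0], "gripper": 5},
  {"dp": [0, 0, 0], "angular": [0, 0, 0], "gripper": 5},
])

```text
clock: 27.45
position: [0.538, 0.0303, 0.1184]
ee_rot: [0.682, 0.185, 0.683, -0.187]
contact_force: [-0.1, -0.3, -2.3]
width: 0.0119
```

```bash
python3 plan.py .5375 .0298 .11 -30.5 1
```

```text
clock 27.45 pos [0.538  0.0303 0.1184] F [-0.1 -0.3 -2.3] w 0.0119 q6 0.46 rv deg [ 0.  -0.1  0.1] err mm [-0.5 -0.5 -8.4]
per row: mm 8.459364388071872 deg 0.13261959193783654
[0.07, -0.006, -0.001] [0.0, -0.001, 0.001]
```

Emit:
arm_command([
  {"dp": [0.008, -0.005, 0], "angular": [0, 0, 0], "gripper": 5},
  {"dp": [0.008, 0, 0], "angular": [0, 0, 0], "gripper": 5},
  {"dp": [0.008, 0, 0], "angular": [0, 0, 0], "gripper": 5},
  {"dp": [0.008, 0, 0], "angular": [0, 0, 0], "gripper": 5},
  {"dp": [0.008, 0, 0], "angular": [0, 0, 0], "gripper": 5},
  {"dp": [0.008, 0, 0], "angular": [0, 0, 0], "gripper": 5},
  {"dp": [0, 0, 0], "angular": [0, 0, 0], "gripper": 5},
  {"dp": [0, 0, 0], "angular": [0, 0, 0], "gripper": 5},
])

```text
clock: 28.45
position: [0.5377, 0.0298, 0.1123]
ee_rot: [0.682, 0.185, 0.683, -0.187]
contact_force: [0.6, -0.2, -2.2]
width: 0.0119
```

Emit:
arm_command([
  {"dp": [0.006, 0, 0], "angular": [0, 0, 0], "gripper": 5},
  {"dp": [0.005, 0, 0], "angular": [0, 0, 0], "gripper": 5},
  {"dp": [0.005, 0, 0], "angular": [0, 0, 0], "gripper": 5},
  {"dp": [0.003, 0, 0], "angular": [0, 0, 0], "gripper": 5},
  {"dp": [0, 0, 0], "angular": [0, 0, 0], "gripper": 5},
  {"dp": [0, 0, 0], "angular": [0, 0, 0], "gripper": 5},
  {"dp": [0, 0, 0], "angular": [0, 0, 0], "gripper": 5},
  {"dp": [0, 0, 0], "angular": [0, 0, 0], "gripper": 5},
])

```text
clock: 29.45
position: [0.5378, 0.0297, 0.1106]
ee_rot: [0.682, 0.185, 0.682, -0.187]
contact_force: [-0.9, 0.3, -0.5]
width: 0.012
```

The weight has come off the wrist (Fz went from -2.2 to -0.5 N), so the plate is resting on the spacer. I'll release it and lift clear.

Emit:
arm_command([
  {"dp": [0, 0, 0], "angular": [0, 0, 0], "gripper": 20},
  {"dp": [0, 0, 0], "angular": [0, 0, 0], "gripper": 36},
  {"dp": [0, 0, 0], "angular": [0, 0, 0], "gripper": 36},
  {"dp": [0, 0, 0], "angular": [0, 0, 0], "gripper": 36},
  {"dp": [-0.1, 0, 0], "angular": [0, 0, 0], "gripper": 36},
  {"dp": [-0.2, 0, 0], "angular": [0, 0, 0], "gripper": 36},
  {"dp": [-0.3, 0, 0], "angular": [0, 0, 0], "gripper": 36},
  {"dp": [-0.3, 0, 0], "angular": [0, 0, 0], "gripper": 36},
])

```text
clock: 30.45
position: [0.537, 0.0299, 0.2213]
ee_rot: [0.681, 0.185, 0.684, -0.187]
contact_force: [0.2, 0.7, -0.3]
width: 0.0361
```

Emit:
arm_command([
  {"dp": [-0.2, 0, 0.3], "angular": [0, 0, 0], "gripper": 36},
  {"dp": [-0.1, 0, 0.4], "angular": [0, 0, 0], "gripper": 36},
  {"dp": [0, -0.2, 0.3], "angular": [0, 0, 0], "gripper": 36},
  {"dp": [0, -0.3, 0.2], "angular": [0, 0, 0], "gripper": 36},
  {"dp": [0, -0.3, 0.2], "angular": [0, 0, 0], "gripper": 36},
  {"dp": [0, 0, 0], "angular": [0, 0, 0], "gripper": 36},
  {"dp": [0, 0, 0], "angular": [0, 0, 0], "gripper": 36},
  {"dp": [0, 0, 0], "angular": [0, 0, 0], "gripper": 36},
])

```text
clock: 31.45
position: [0.6385, -0.1408, 0.27]
ee_rot: [0.687, 0.185, 0.678, -0.184]
contact_force: [0.1, -0.3, 0.7]
width: 0.0363
```

Run:
```python
from m import *
s=get_state();print(s['clock'],s['position'],s['width'],s['contact_force'])
a=[]
for n in('top','side'):
    d=get_image(n);C=cloud(d);c=proj(d,[[.537,.03,.09]])[0].astype(int)
    a.append(cv2.resize(d['image'][c[1]-45:c[1]+45,c[0]-40:c[0]+40],None,fx=5,fy=5,interpolation=cv2.INTER_CUBIC))
    h=np.hypot(C[...,0]-.537,C[...,1]-.03)<.04
    for lo,hi in((.095,.11),(.125,.145)):
        m=h&(C[...,2]>lo)&(C[...,2]<hi)
        if m.sum()>5:print(n,lo,m.sum(),np.median(C[m],axis=0).round(4),np.percentile(C[m][:,2],[10,90]).round(4),cv2.minAreaRect(C[m][:,:2].astype(np.float32)))
        if lo<.1 and m.sum()>10:
            A=np.c_[C[m][:,:2],np.ones(m.sum())];print('slope',np.linalg.lstsq(A,C[m][:,2],rcond=None)[0][:2].round(3))
cv2.imwrite('pics/g6.png',np.hstack(a))
```

```text
31.45 [ 0.63851442 -0.14082763  0.2700332 ] 0.036346104581164995 [ 0.12193415 -0.32363193  0.69191723]
top 0.095 252 [0.5335 0.0332 0.1002] [0.0973 0.1037] ((0.5366875529289246, 0.031676679849624634), (0.05479246377944946, 0.05466870218515396), 58.20299530029297)
slope [0.003 0.008]
top 0.125 87 [0.5363 0.0315 0.1342] [0.1299 0.1377] ((0.5362505316734314, 0.031195534393191338), (0.050087910145521164, 0.013303655199706554), 60.1497802734375)
side 0.095 233 [0.5265 0.0402 0.102 ] [0.0985 0.1053] ((0.5375688672065735, 0.03082374483346939), (0.054127730429172516, 0.05423456430435181), 58.42775344848633)
slope [ 0.064 -0.074]
side 0.125 128 [0.5364 0.0317 0.1348] [0.128  0.1366] ((0.5381414294242859, 0.030901901423931122), (0.04898155853152275, 0.014696593396365643), 60.81494140625)
```

View pics/g6.png

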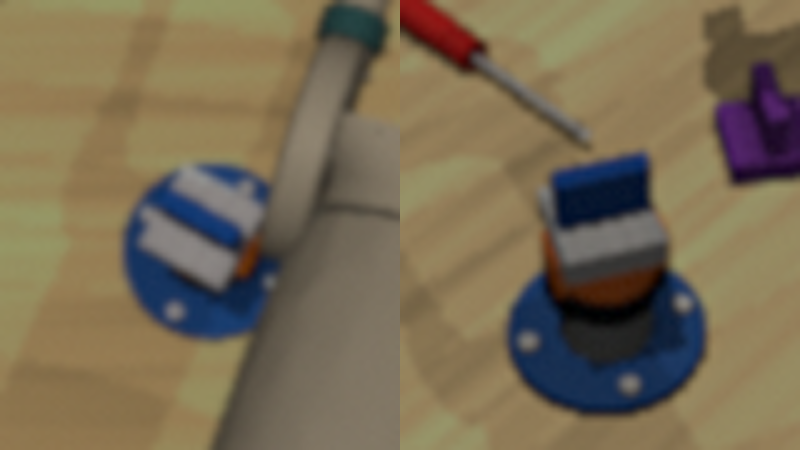

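```bash
python3 -c "from rig import *;print(sign_off())"
```

```text
the job is handed in; nothing more can be done
None
```

The strainer is assembled on the blue-footed stand and handed in at about 31.5 s on the clock; `sign_off()` gives no verdict. The black support disc is on the pedestal, the orange spacer is on it, and the clamp plate is on top. The camera showed the tang about 59° anticlockwise of world x. I turned the plate to match, so the slot dropped over the tang without a search by feel.

**Last checks:**
- **Heights:** depth readings put the plate top at 0.100–0.102 m (0.101 expected) and the bar top at about 0.135 m (0.135 expected), so the plate is flush.
- **Centring:** the plate's centre reads within about 2 mm of the stand axis in both views.
- **Tilt:** the top view gives less than 0.01 rad. The side-view fit gave about 0.1 rad, which disagrees. I put that down to pixels on the plate's edge and relied on the top view and the heights.
- **Force:** the wrist readings at the end of each move stayed within about 2.5 N, including the plate's own weight. Force within a move was not read.
- **Other objects:** the gripper is open and clear of everything. I never reached for the bystanders or look-alikes, but did not re-measure their positions at the end.

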